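Clear the lamp unit off the battery cradle and fit the fresh cell

TASK

Somebody has put the green lamp unit down on top of the battery cradle of the circuit board. First lift it off and set it down gently, standing on its base, in the mint-green tub; then take the fresh red cell from the wooden rack and lay it in the cradle without dropping it, fully down in the saddles (either way round will do). Leave the two used blue cells where they lie in the rack.

Things in the scene. Friction and masses are not known exactly. Their poses are not given: they have to be found in the camera images.
- lamp_center (a point): Green lamp unit, loose, 90 g: base 104 mm long (x), 40 wide (y), 24 high; along the middle of its top stand a small bulb (top 47 mm above the underside) and, 38 mm to each side of it, a red and a black terminal 12 mm wide. Point: centre of the base, 12 mm above its underside; z up. Starts on the cradle's end plates, roughly lengthwise, underside 56 mm above the table. Grip the base across its width.
- fresh_center (a point): Fresh D cell, red with a brass-coloured band, 33 mm in diameter, 61 mm long, 140 g, lying in one of the rack's saddles (which one varies), centre 34 mm above the table. Point: its centre; x along the cell towards its small metal nub (included in the length). The saddles hold it near its ends; its middle 36 mm is free to be gripped across the diameter.
- used_a_center (a point): Used D cell, blue with a white band, same size as the fresh one, lying in another of the rack's saddles. Point: its centre; x along the cell.
- used_b_center (a point): The other used D cell, blue with a white band, exactly like the first, in the remaining saddle. Point: its centre; x along the cell.
- rack: Wooden rack, fixed: plate 90 mm (x) by 230 mm (y), 10 mm thick, with grey V saddles for three cells lying along x at y = -80, 0 and +80 mm. Origin: centre of its underside, on the table. It stands on one side of the board, the tub on the other; which is left and which right varies.
- board: Beige circuit board, fixed to the table: 200 mm (x) by 170 mm (y), 12 mm thick, with six steel posts 8 mm thick at x = -80 and +80, y = -70, 0 and +70 mm, their tops 34 mm above the table. Origin: centre of its underside. The battery cradle stands in its middle, along x.
- cradle (a point): Battery cradle on the board. Point: where a seated cell's centre lies, 36 mm above the table; x along the cell, z up. Black V saddles 20 to 34 mm either side of the middle along x (upper edges 44 mm apart, 2 mm below the point) guide the cell in; between them it is open down to the board, 24 mm below. Steel end plates 75 mm apart inside, 4 thick, 30 wide, rise 20 mm above the point.
- tub_in (a point): Mint-green open tub, fixed, empty: 170 mm (x) by 220 mm (y) outside, 55 mm high, walls and floor 4 mm thick. Point: centre of its inner floor, 4 mm above the table; z up.
There are look-alikes about, which are no part of the job. What is shaped like the part that bears fresh_center but turquoise is not meant. Of the things that look like the part that bears lamp_center, the smaller one is meant.

How it is judged:
On the way:
1. the lamp unit stands on its base in the tub, let go, while the fresh cell is not yet in the cradle (x of lamp_center in the frame of tub_in between -0.08 and 0.08 m and y of lamp_center in the frame of tub_in between -0.105 and 0.105 m and z of lamp_center in the frame of tub_in below 0.022 m and angle between lamp_center's own z axis and vertical below 0.2 rad and linear speed of lamp below 0.02 m/s and contact force between the fingers and lamp below 0.05 N and distance between fresh_center and cradle above 0.06 m), for 0.2 s.
At the end, for the whole second after the job is handed in: The lamp unit stands on its base (within 0.2 rad) on the floor of the tub; the fresh red cell lies in the cradle, its centre within 12 mm of the seated point and its axis within 0.2 rad of the cradle's; both are let go and at rest; the two used cells lie within 15 mm of where they started (x of lamp_center in the frame of tub_in between -0.08 and 0.08 m and y of lamp_center in the frame of tub_in between -0.105 and 0.105 m and z of lamp_center in the frame of tub_in below 0.022 m and angle between lamp_center's own z axis and vertical below 0.2 rad and distance between fresh_center and cradle below 0.012 m and angle between the x axis of fresh_center and the x axis of cradle, either way round below 0.2 rad and linear speed of each of lamp, fresh below 0.02 m/s and contact force between the fingers and lamp below 0.05 N and contact force between the fingers and fresh below 0.05 N and distance of each of used_a_center, used_b_center from where it was at the start of the episode below 0.015 m); the robot touches nothing.
It fails at once if the lamp unit is dropped (falls free by about 25 mm or more) (linear speed of lamp above 0.7 m/s and contact force between the fingers and lamp below 0.05 N).
It fails at once if the fresh cell is dropped (falls free by about 25 mm or more) (linear speed of fresh above 0.7 m/s and contact force between the fingers and fresh below 0.05 N).
It fails at once if a used cell is moved by more than 30 mm (distance of any of used_a_center, used_b_center from where it was at the start of the episode above 0.03 m).
It also fails if it takes over 70 s, if anything falls off the work surface, if the arm or the gripper's body presses on something with over 40 N, if the wrist force passes 120 N, or if a joint passes its speed limit or range.

ROBOT

A 7-joint arm with a two-finger parallel gripper is mounted at the origin on the work surface. World frame = base frame: x ahead of the robot, y to its left, z up, the work surface at z = 0. Lengths are in m, angles in rad, forces in N, time in s.
With the tool pointing down it reaches from about 0.425 to 0.95 m from the base axis. Payload 16.7 kg.
Tool frame: the origin (TCP) lies on the centre line of the jaws, within the pads' length; the fingertips stand 11 mm ahead of it and the grasp point (between the pads) lies 8 mm behind it; z points along the fingers, y is the line along which they close (so a half turn about z gives the same grasp; the last joint's range is limited). The gripper opens to 94 mm and grips with 3 to 60 N. Pads are 16 mm wide; open, the fingers measure 119 mm over their backs; the gripper's body (75 mm by 177 mm) begins 78 mm behind the grasp point.
Start: joints at [1.153, 0.426, 0.074, 1.606, -0.034, 1.111, -0.067], TCP at [0.179, -0.651, 0.216] pointing down, gripper open.
Joint ranges: [-2.85, 2.85], [-0.5, 2.14], [-1.23, 1.37], [0.21, 2.46], [-1.02, 4.16], [0.16, 2.05], [-2.73, 2.73]. Speed limits (rad/s): [1.89, 1.89, 2.39, 2.39, 3.01, 3.01, 3.01].

INTERFACE

Orientations are given as a unit quaternion [w, x, y, z].
In Python, from station import read_state, capture, sign_off gives the robot as it stands.
- The arm moves only by the tool play_rows, never from a script. Its argument "motion" is a list of rows, each an object with "fingers": the opening, from 0 (shut) to 1 (fully open); "dp": the shift along the tool's x, y, z in mm, a list of three; "rot": the turn, a rotation vector about the tool's x, y, z in rad, a list of three. In form: [{"fingers": fingers, "dp": [tx, ty, tz], "rot": [rx, ry, rz]}, ...]. A call has 1 to 12 rows; each row shifts and turns the commanded pose from where the row before left it, along the tool's axes as they then stand; what a row does not reach is not made up. A row lasts 1/8 s, in which the tool goes at most 62.5 mm and 10.7 degrees, less where a joint would pass 70% of its speed; a pose out of reach is approached as far as the arm can. A call is refused whole if a number of a shift passes 62.5 or a number of a turn 0.188, either way. A call with a gripper value outside its range is refused whole. The fingers move at their own pace and stop on an object; "newtons" is the grip in N (left out, the last holds). Time passes only in rows, so rows that do not move let the fingers close. It gives the time, the measured TCP pose, the force, the opening and the grip force at its end, in the units of the state.
- read_state(): the state, without advancing time (a new reading comes with each control period).
- capture(name): name is "scene" or "top"; returns a dict with "color" (384x512x3 uint8, red, green, blue), "depth" (384x512 float32, m along the optical axis (not along the pixel's ray), 0 where there is no reading), "fovy" (degrees; the focal length in pixels is half the picture's height over the tangent of half this angle, whatever the lens; pixels are square), "cx", "cy" (the principal point, pixels), "k1" (the pictures are not rectified: a ray, as slopes to the right and down, at radius r is drawn at 1 + k1 r^2 times it, then the intrinsics apply), "R" (3x3) and "t" (3): a world point X has camera coordinates R X + t. Camera axes: x right, y down, z forward; pixel columns grow to the right and rows downward; lengths in m; the calibration is good to about 2 mm. A picture is of the moment at which its call begins.
- sign_off(): hands the job in; it is judged then, once.
The state is a dict: "t": time; "joint_positions": joint angles; "qd": joint speeds; "effort": joint torques, N m; "eef_pos": TCP position; "eef_rot": TCP orientation; "ft_force": force on the tool from outside, world axes, zero at the start; "wrist_torque": the same for the moment, N m; "finger_gap": finger opening in m; "grasp_force": force on a finger pad.
Only numpy, scipy, OpenCV 4.12 (cv2) and the standard library are available. Lean on these libraries where they do the work, as an engineer would, in place of code of your own. Each camera call takes 0.05 s, during which the arm holds its last target. There are 200 camera calls.

## Working session

There is one attempt and no reset: what is moved stays moved. The work goes in short steps, Python scripts to look and compute and a tool call to move; the robot and the scene stay as the last step left them, time stands still between calls to the robot, and variables do not carry over. Pictures are saved under pics/ and viewed, at most 10 in all, crops included, and the job is handed in when it is done.

Besides the shell and the picture viewer there is one more tool, called after ">>>" by a JSON object that holds its "fn" and its "kwargs". play_rows: Moves the arm, as the interface text tells. Its arguments: {"type":"object","properties":{"motion":{"type":"array"},"newtons":{"type":"number"}},"required":["motion"]}

```bash
mkdir -p pics; cat > h.py <<'E'
import numpy as np, cv2
from station import read_state, capture, sign_off
def cloud(c):
    h,w=c["depth"].shape; f=h/2/np.tan(np.radians(c["fovy"])/2)
    K=np.array([[f,0,c["cx"]],[0,f,c["cy"]],[0,0,1]]); d=np.array([c["k1"],0,0,0,0.])
    uv=np.stack(np.meshgrid(np.arange(w),np.arange(h)),-1).reshape(-1,1,2).astype(float)
    s=cv2.undistortPoints(uv,K,d).reshape(h,w,2)
    z=c["depth"][...,None]
    P=np.concatenate([s*z,z],-1)
    R=np.array(c["R"]);t=np.array(c["t"])
    W=(P-t)@R
    W[c["depth"]<=0]=np.nan
    rays=np.concatenate([s,np.ones((h,w,1))],-1)@R
    return W,rays,-R.T@t
def onplane(rays,o,u,v,z):
    r=rays[int(v),int(u)]; return o+r*(z-o[2])/r[2]
def save(c,n,sc=1.5): cv2.imwrite("pics/"+n,cv2.resize(c["color"][...,::-1],None,fx=sc,fy=sc))
E
python3 - <<'E'
from h import *
for n in("scene","top"):
    c=capture(n); save(c,n+"0.png"); W,r,o=cloud(c); print(n,o,c["fovy"],c["k1"],np.array(c["R"])[2])
print(read_state())
E
```

```text
scene [1.30689908 0.1649355  0.900124  ] 48.56483530409042 -0.06950934977963955 [-0.70650963 -0.12214889 -0.69708234]
top [0.36208602 0.00360125 1.18866021] 49.75658957655649 -0.014015555056007246 [ 0.10740924  0.01218512 -0.99414022]
{'t': 0.1, 'joint_positions': array([ 1.15250953,  0.42667534,  0.0738622 ,  1.60655947, -0.03409588,
        1.11083042, -0.0671211 ]), 'qd': array([-4.75917133e-04, -5.75780620e-04,  1.42500466e-04,  1.31019074e-04,
       -3.31832671e-05, -3.26951095e-04,  1.67902690e-04]), 'effort': array([ 9.72246286e-03, -9.37463379e+01,  3.67772631e+00, -4.55044198e+01,
       -4.84990887e-02,  1.68655539e-02,  1.13537701e-04]), 'eef_pos': array([ 0.17911145, -0.6503812 ,  0.21583474]), 'eef_rot': array([-5.93022869e-04,  9.90986613e-01,  1.33959561e-01, -1.27209781e-04]), 'ft_force': array([ 0.26214182,  0.30119127, -0.28026444]), 'wrist_torque': array([ 0.00144371,  0.04108813, -0.01337251]), 'grasp_force': 0.0, 'finger_gap': 0.09413086302967841}
```

View pics/scene0.png

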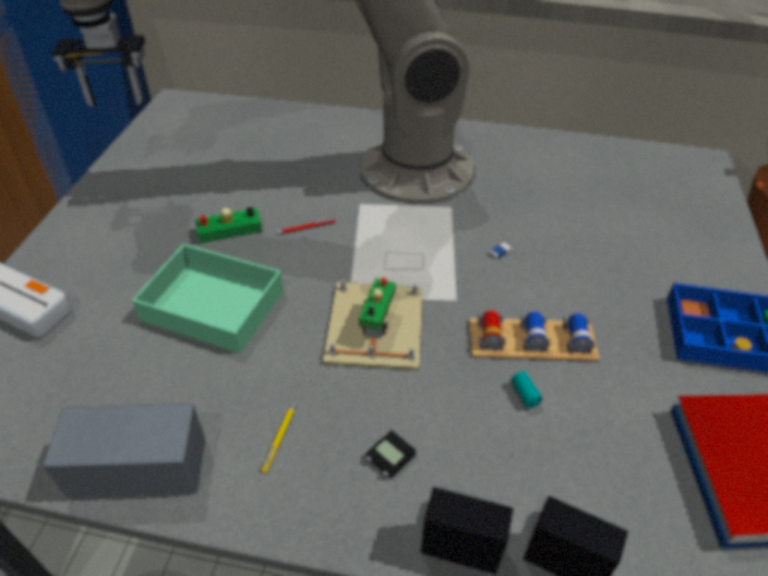

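View pics/top0.png

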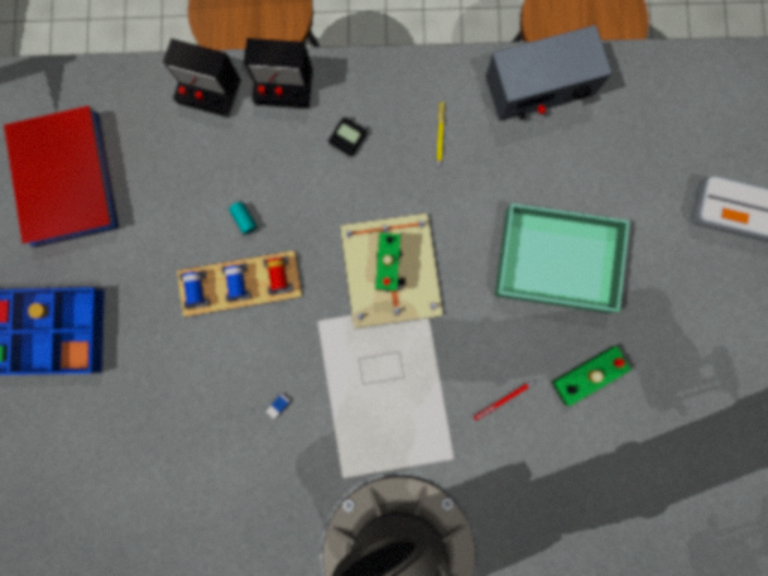

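The scene view shows the lamp on the cradle at about (377,305). In the top view it is at (388,262), the red cell at (277,274) with the two blue cells to its left, the tub at (565,257), and the larger decoy lamp at (593,376).

```bash
cat > m.py <<'E'
from h import *
def rect(W,m,tag):
    P=W[m]; P=P[np.isfinite(P).all(1)]
    r=cv2.minAreaRect(P[:,:2].astype(np.float32)*1000)
    b=cv2.boxPoints(r); e=b[1]-b[0],b[2]-b[1]; L=max(e,key=np.linalg.norm)
    a=np.degrees(np.arctan2(L[1],L[0]))%180
    print(tag,"c",np.round(r[0],1),"size",np.round(r[1],1),"long axis deg",round(a,1),"z",np.round(np.percentile(P[:,2],[2,50,98])*1000,1),len(P))
    return r[0],a
def biggest(m):
    n,l,s,_=cv2.connectedComponentsWithStats(m.astype(np.uint8)); return l==1+np.argmax(s[1:,4])
if __name__=="__main__":
  for n in("top","scene"):
    c=capture(n);W,ra,o=cloud(c)
    hsv=cv2.cvtColor(c["color"],cv2.COLOR_RGB2HSV);H,S,V=[hsv[...,i].astype(int) for i in range(3)]
    x,y,z=W[...,0],W[...,1],W[...,2]
    print(n)
    near=(x>.3)&(x<.8)&(abs(y)<.35)
    lamp=near&(H>45)&(H<80)&(S>150)&(abs(y)<.15)
    rect(W,biggest(lamp&(abs(z-.08)<.008)),"lamp top (z80)")
    rect(W,biggest(lamp),"lamp all")
    board=near&(H>15)&(H<32)&(S>50)&(abs(y)<.14)&(abs(z-.012)<.006); rect(W,biggest(cv2.morphologyEx(board.astype(np.uint8),cv2.MORPH_CLOSE,np.ones((15,15)))>0),"board")
    tub=(x>.3)&(x<.8)&(H>65)&(H<90)&(S>60)&(y<-.1)
    rect(W,biggest(tub&(abs(z-.055)<.006)),"tub rim")
    rect(W,biggest(tub&(abs(z-.004)<.006)),"tub floor")
    redm=((H<8)|(H>172))&(S>150)&near&(y>.08)&(y<.35)&(z>.03); rect(W,biggest(redm),"fresh red")
    blue=(H>105)&(H<130)&(S>130)&near&(y>.08)&(y<.4)&(z>.03); 
    k,l,s,_=cv2.connectedComponentsWithStats(blue.astype(np.uint8))
    for i in range(1,k):
        if s[i,4]>60: rect(W,l==i,"blue")
    wood=near&(H>10)&(H<25)&(S>90)&(y>.12)&(abs(z-.01)<.006); rect(W,wood,"rack")
    cell=(z>.043)&(z<.055)&(y>.1)&(y<.4)&near
    k,l,s,_=cv2.connectedComponentsWithStats(cell.astype(np.uint8))
    for i in range(1,k):
        if s[i,4]>60: rect(W,l==i,"cell top strip")
E
python3 m.py
```

```text
top
lamp top (z80) c [530.3   7.3] size [38.  98.7] long axis deg 173.6 z [77.2 81.4 86.1] 389
lamp all c [530.4   5.3] size [41.1 98.9] long axis deg 175.5 z [76.8 81.4 92.9] 405
board c [524.1   2.2] size [198.8 170.1] long axis deg 6.7 z [ 8.9 13.6 30.2] 3387
tub rim c [ 535.1 -316.7] size [220.  171.4] long axis deg 80.2 z [49.4 56.  60.1] 544
tub floor c [ 538.  -322.3] size [204.1 156.7] long axis deg 80.3 z [0.9 5.6 9.6] 3669
fresh red c [508.9 214.9] size [41.8 31.6] long axis deg 10.4 z [40.7 49.5 54.8] 158
blue c [495.3 292.3] size [42.2 32. ] long axis deg 0.0 z [40.6 49.6 54.7] 150
rack c [509.5 268.4] size [ 91.3 177.4] long axis deg 98.6 z [ 6.6 11.3 15.2] 1073
cell top strip c [516.2 215.4] size [58.3 29.5] long axis deg 9.9 z [43.7 49.8 54. ] 201
cell top strip c [504.7 294. ] size [60.1 31.8] long axis deg 9.5 z [43.3 49.3 54.2] 212
scene
lamp top (z80) c [536.6   8.9] size [38.4 99.3] long axis deg 174.3 z [73.9 79.4 83.1] 247
lamp all c [536.6   8.9] size [38.4 99.3] long axis deg 174.3 z [71.  79.4 83.5] 259
board c [526.5   2.4] size [203.6 169.3] long axis deg 6.8 z [ 7.1 11.7 36.1] 2769
tub rim c [ 537.5 -318. ] size [224.2 174.1] long axis deg 80.1 z [49.3 53.6 57.6] 556
tub floor c [ 516.2 -330.5] size [188.7 133.5] long axis deg 80.2 z [0.1 3.7 8.2] 2015
fresh red c [508.5 214.1] size [40.1 30.1] long axis deg 8.9 z [37.5 47.6 51.5] 105
blue c [496.1 291.3] size [38.4 27.8] long axis deg 1.9 z [40.6 47.2 52.5] 105
rack c [512.  267.7] size [ 92.4 174.3] long axis deg 99.1 z [ 5.2  9.  13.3] 924
cell top strip c [519.5 216.1] size [62.9 27.1] long axis deg 5.0 z [43.4 47.6 52.1] 165
cell top strip c [507.7 293.6] size [60.7 27.3] long axis deg 8.3 z [43.4 47.3 52.3] 159
```

```bash
cat > p.py <<'E'
import sys
from h import *
from scipy.spatial.transform import Rotation as Rn
# usage: x y z(mm) yaw(deg of tool x). translate first in the current tool frame, then turn
x,y,z,a=map(float,sys.argv[1:5]); s=read_state()
R=Rn.from_quat(np.roll(s["eef_rot"],-1))
d=R.inv().apply(np.array([x,y,z])-s["eef_pos"]*1000)
a=np.radians(a); T=Rn.from_matrix(np.array([[np.cos(a),np.sin(a),0],[np.sin(a),-np.cos(a),0],[0,0,-1]]))
rv=(R.inv()*T).as_rotvec()
T2=Rn.from_matrix(T.as_matrix()@np.diag([-1,-1,1])); rv2=(R.inv()*T2).as_rotvec()
if np.linalg.norm(rv2)<np.linalg.norm(rv): rv=rv2
print("t",s["t"],"pos",s["eef_pos"]*1000,"gap",s["finger_gap"],"ft",s["ft_force"],"gf",s["grasp_force"])
print("dp total",np.round(d,1),"rot",np.round(rv,3))
E
python3 p.py 533 7.5 190 -6
```

```text
t 0.2 pos [ 179.16554718 -650.50858153  216.03381837] gap 0.09377511266068521 ft [ 0.00241949  0.56633809 -0.56927526] gf 0.0
dp total [ 515.9 -540.4   26.5] rot [-0.001  0.     0.373]
```

>>> {"fn": "play_rows", "kwargs": {"motion": [{"fingers": 1,"dp": [25,-26,0],"rot": [0,0,0]},{"fingers": 1,"dp": [25,-26,0],"rot": [0,0,0]},{"fingers": 1,"dp": [25,-26,0],"rot": [0,0,0]},{"fingers": 1,"dp": [25,-26,0],"rot": [0,0,0]},{"fingers": 1,"dp": [25,-26,0],"rot": [0,0,0]},{"fingers": 1,"dp": [25,-26,0],"rot": [0,0,0]},{"fingers": 1,"dp": [25,-26,0],"rot": [0,0,0]},{"fingers": 1,"dp": [25,-26,0],"rot": [0,0,0]},{"fingers": 1,"dp": [25,-26,0],"rot": [0,0,0]},{"fingers": 1,"dp": [25,-26,0],"rot": [0,0,0]},{"fingers": 1,"dp": [25,-26,0],"rot": [0,0,0]},{"fingers": 1,"dp": [25,-26,0],"rot": [0,0,0]}], "newtons": 20}}

```text
t: 1.7
eef_pos: [0.386, -0.2692, 0.2166]
eef_rot: [0.0, 0.991, 0.134, 0.0]
ft_force: [0.3, 0.3, 0.7]
finger_gap: 0.0938
grasp_force: 0.0
```

>>> {"fn": "play_rows", "kwargs": {"motion": [{"fingers": 1,"dp": [25,-26,0],"rot": [0,0,0]},{"fingers": 1,"dp": [25,-26,0],"rot": [0,0,0]},{"fingers": 1,"dp": [25,-26,0],"rot": [0,0,0]},{"fingers": 1,"dp": [25,-26,0],"rot": [0,0,0]},{"fingers": 1,"dp": [25,-26,0],"rot": [0,0,0]},{"fingers": 1,"dp": [25,-26,0],"rot": [0,0,0]},{"fingers": 1,"dp": [25,-26,0],"rot": [0,0,0]},{"fingers": 1,"dp": [25,-26,0],"rot": [0,0,0]},{"fingers": 1,"dp": [0,0,0],"rot": [0,0,0.12]},{"fingers": 1,"dp": [0,0,0],"rot": [0,0,0.12]},{"fingers": 1,"dp": [0,0,0],"rot": [0,0,0.13]},{"fingers": 1,"dp": [0,0,0],"rot": [0,0,0]}]}}

```text
t: 3.2
eef_pos: [0.5231, -0.0166, 0.2164]
eef_rot: [0.0, 0.999, -0.05, -0.0]
ft_force: [-0.0, 0.8, -0.1]
finger_gap: 0.0938
grasp_force: 0.0
```

```bash
python3 p.py 533 7.5 120 -6; python3 - <<'E'
from h import *
save(capture("scene"),"scene1.png")
E
```

```text
t 3.2 pos [523.13034646 -16.6213453  216.44281962] gap 0.09377339681759551 ft [-0.04066351  0.84924422 -0.12807174] gf 0.0
dp total [  7.4 -25.   96.4] rot [0.    0.    0.004]
```

View pics/scene1.png

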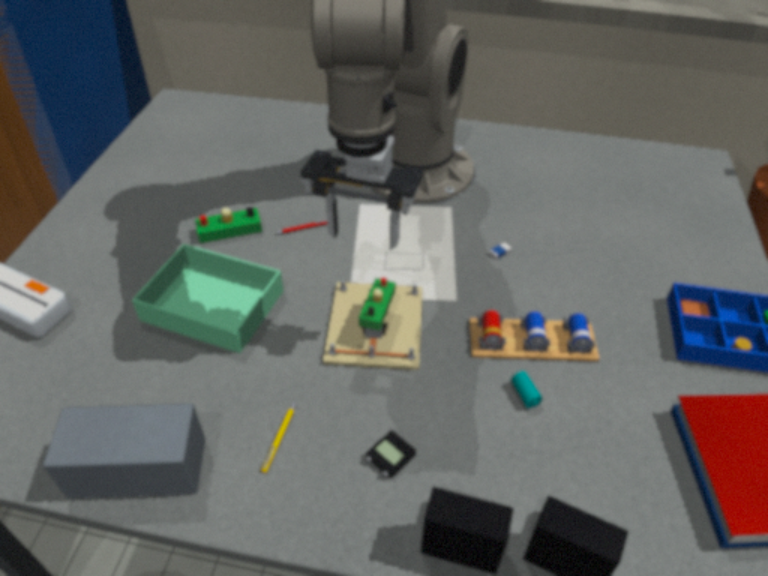

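The gripper hangs clear above the lamp, which is still at (377,305). The jaws are lined up across its width, so I'll descend.

>>> {"fn": "play_rows", "kwargs": {"motion": [{"fingers": 1,"dp": [7.4,-25,0],"rot": [0,0,0]},{"fingers": 1,"dp": [0,0,30],"rot": [0,0,0]},{"fingers": 1,"dp": [0,0,30],"rot": [0,0,0]},{"fingers": 1,"dp": [0,0,30],"rot": [0,0,0]},{"fingers": 1,"dp": [0,0,20],"rot": [0,0,0]},{"fingers": 1,"dp": [0,0,15],"rot": [0,0,0]},{"fingers": 1,"dp": [0,0,11],"rot": [0,0,0]},{"fingers": 1,"dp": [0,0,10],"rot": [0,0,0]},{"fingers": 1,"dp": [0,0,0],"rot": [0,0,0]}]}}

```text
t: 4.38
eef_pos: [0.5329, 0.0075, 0.0701]
eef_rot: [0.0, 0.999, -0.05, -0.0]
ft_force: [-0.1, 0.2, 0.5]
finger_gap: 0.0939
grasp_force: 0.0
```

>>> {"fn": "play_rows", "kwargs": {"motion": [{"fingers": 0.3,"dp": [0,0,0],"rot": [0,0,0]},{"fingers": 0.3,"dp": [0,0,0],"rot": [0,0,0]},{"fingers": 0.3,"dp": [0,0,0],"rot": [0,0,0]},{"fingers": 0.3,"dp": [0,0,0],"rot": [0,0,0]},{"fingers": 0.3,"dp": [0,0,0],"rot": [0,0,0]},{"fingers": 0.3,"dp": [0,0,0],"rot": [0,0,0]},{"fingers": 0.3,"dp": [0,0,0],"rot": [0,0,0]},{"fingers": 0.3,"dp": [0,0,0],"rot": [0,0,0]}]}}

```text
t: 5.38
eef_pos: [0.5331, 0.0075, 0.0705]
eef_rot: [-0.0, 0.999, -0.051, 0.0]
ft_force: [0.4, 0.3, 0.9]
finger_gap: 0.0397
grasp_force: 20.0
```

>>> {"fn": "play_rows", "kwargs": {"motion": [{"fingers": 0.3,"dp": [0,0,-8],"rot": [0,0,0]},{"fingers": 0.3,"dp": [0,0,-16],"rot": [0,0,0]},{"fingers": 0.3,"dp": [0,0,-20],"rot": [0,0,0]},{"fingers": 0.3,"dp": [0,0,-20],"rot": [0,0,0]},{"fingers": 0.3,"dp": [0,0,-16],"rot": [0,0,0]},{"fingers": 0.3,"dp": [0,0,0],"rot": [0,0,0]}]}}

```text
t: 6.12
eef_pos: [0.5339, 0.0075, 0.152]
eef_rot: [-0.0, 0.999, -0.051, 0.001]
ft_force: [-0.1, 0.2, -1.9]
finger_gap: 0.04
grasp_force: 20.0
```

>>> {"fn": "play_rows", "kwargs": {"motion": [{"fingers": 0.3,"dp": [2,16,0],"rot": [0,0,0]},{"fingers": 0.3,"dp": [3.6,32,0],"rot": [0,0,0]},{"fingers": 0.3,"dp": [3.6,32,0],"rot": [0,0,0]},{"fingers": 0.3,"dp": [3.6,32,0],"rot": [0,0,0]},{"fingers": 0.3,"dp": [3.6,32,0],"rot": [0,0,0]},{"fingers": 0.3,"dp": [3.6,32,0],"rot": [0,0,0]},{"fingers": 0.3,"dp": [3.6,32,0],"rot": [0,0,0]},{"fingers": 0.3,"dp": [3.6,32,0],"rot": [0,0,0]},{"fingers": 0.3,"dp": [3.6,32,0],"rot": [0,0,0]},{"fingers": 0.3,"dp": [3.6,32,0],"rot": [0,0,0]},{"fingers": 0.3,"dp": [2,18,0],"rot": [0,0,0]},{"fingers": 0.3,"dp": [0,0,0],"rot": [0,0,0]}]}}

```text
t: 7.62
eef_pos: [0.536, -0.3178, 0.1497]
eef_rot: [-0.0, 0.999, -0.052, -0.001]
ft_force: [0.1, 0.1, -1.1]
finger_gap: 0.04
grasp_force: 20.0
```

```bash
python3 p.py 536 -317 19 -9.9; python3 - <<'E'
from h import *
save(capture("scene"),"scene2.png")
E
```

```text
t 7.625 pos [ 535.95586501 -317.7739024   149.69377917] gap 0.04003079302704803 ft [ 0.1124773   0.09164885 -1.11371397] gf 19.996303617954254
dp total [ 1.000e-01 -7.000e-01  1.307e+02] rot [-0.     0.001  0.07 ]
```

View pics/scene2.png

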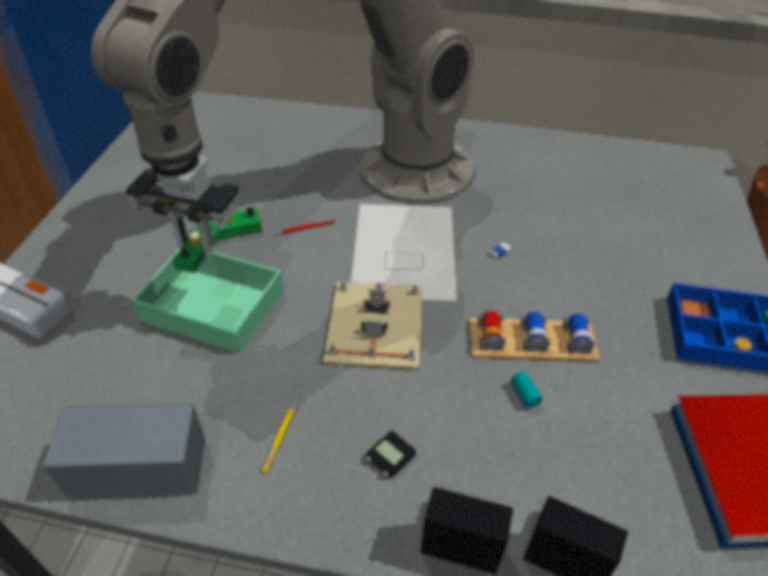

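The lamp is held upright above the tub at about (190,252), and the cradle is now uncovered at (375,312). Next I'll lower the lamp.

>>> {"fn": "play_rows", "kwargs": {"motion": [{"fingers": 0.3,"dp": [0,0,15],"rot": [0,0,0.07]},{"fingers": 0.3,"dp": [0,0,25],"rot": [0,0,0]},{"fingers": 0.3,"dp": [0,0,25],"rot": [0,0,0]},{"fingers": 0.3,"dp": [0,0,25],"rot": [0,0,0]},{"fingers": 0.3,"dp": [0,0,20],"rot": [0,0,0]},{"fingers": 0.3,"dp": [0,0,10],"rot": [0,0,0]},{"fingers": 0.3,"dp": [0,0,5],"rot": [0,0,0]},{"fingers": 0.3,"dp": [0,0,2],"rot": [0,0,0]},{"fingers": 0.3,"dp": [0,0,2],"rot": [0,0,0]},{"fingers": 0.3,"dp": [0,0,0],"rot": [0,0,0]}]}}

```text
t: 8.93
eef_pos: [0.5369, -0.3167, 0.0218]
eef_rot: [0.0, 0.996, -0.086, 0.0]
ft_force: [0.1, 0.3, -0.6]
finger_gap: 0.0397
grasp_force: 20.0
```

>>> {"fn": "play_rows", "kwargs": {"motion": [{"fingers": 0.3,"dp": [0,0,1],"rot": [0,0,0]},{"fingers": 0.3,"dp": [0,0,1],"rot": [0,0,0]},{"fingers": 0.3,"dp": [0,0,1],"rot": [0,0,0]},{"fingers": 0.3,"dp": [0,0,0],"rot": [0,0,0]}]}}

```text
t: 9.43
eef_pos: [0.5368, -0.3166, 0.0186]
eef_rot: [0.0, 0.996, -0.086, 0.0]
ft_force: [-0.9, 0.3, 1.7]
finger_gap: 0.0397
grasp_force: 20.0
```

>>> {"fn": "play_rows", "kwargs": {"motion": [{"fingers": 0.5,"dp": [0,0,0],"rot": [0,0,0]},{"fingers": 0.65,"dp": [0,0,0],"rot": [0,0,0]},{"fingers": 0.75,"dp": [0,0,0],"rot": [0,0,0]},{"fingers": 0.75,"dp": [0,0,0],"rot": [0,0,0]},{"fingers": 0.75,"dp": [0,0,0],"rot": [0,0,0]},{"fingers": 0.75,"dp": [0,0,-15],"rot": [0,0,0]},{"fingers": 0.75,"dp": [0,0,-30],"rot": [0,0,0]},{"fingers": 0.75,"dp": [0,0,-40],"rot": [0,0,0]},{"fingers": 0.75,"dp": [0,0,-40],"rot": [0,0,0]},{"fingers": 0.75,"dp": [0,0,-40],"rot": [0,0,0]},{"fingers": 0.75,"dp": [0,0,0],"rot": [0,0,0]}]}}

```text
t: 10.8
eef_pos: [0.5383, -0.3173, 0.1879]
eef_rot: [0.001, 0.996, -0.086, 0.003]
ft_force: [-0.7, 0.7, 0.1]
finger_gap: 0.0705
grasp_force: 0.0
```

```bash
python3 p.py 515 215 180 9.2; python3 - <<'E'
from m import *
t=None
for n in("top","scene"):
    c=capture(n);W,ra,o=cloud(c)
    hsv=cv2.cvtColor(c["color"],cv2.COLOR_RGB2HSV);H,S,V=[hsv[...,i].astype(int) for i in range(3)]
    x,y,z=W[...,0],W[...,1],W[...,2]
    lam=(H>45)&(H<75)&(S>150)&(x>.42)&(x<.66)&(y<-.2)&(y>-.44)
    try: rect(W,biggest(lam),n+" lamp in tub")
    except Exception as e: print(e)
    # cradle region: high points on the board
    q=(np.hypot(x-.525,y-.002)<.065)&(z>.05)&(z<.062); rect(W,q,n+" plates (z>50)")
    q=(np.hypot(x-.525,y-.002)<.065)&(z>.022)&(z<.065); rect(W,q,n+" cradle all")
    im=c["color"]; ii=np.argwhere((np.hypot(x-.525,y-.002)<.1)); a,b=ii.min(0),ii.max(0)
    im=im[a[0]:b[0],a[1]:b[1]]; im=cv2.resize(im,(400,int(400*im.shape[0]/im.shape[1])))[:400]
    im=cv2.copyMakeBorder(im,0,400-im.shape[0],0,0,0); t=im if t is None else np.hstack([t,im])
cv2.imwrite("pics/cr.png",t[...,::-1])
E
```

```text
t 10.8 pos [ 538.34046554 -317.28002258  187.88452829] gap 0.0705466266968522 ft [-0.72639038  0.65565585  0.11580022] gf 0.0
dp total [-113.8 -520.5    6.3] rot [ 0.003 -0.005 -0.332]
top lamp in tub c [ 526.  -288.3] size [95.4 79.2] long axis deg 81.2 z [ 12.3  29.3 284.2] 343
top plates (z>50) c [523.6   0.8] size [83.5 28. ] long axis deg 6.9 z [50.8 56.6 60.9] 39
top cradle all c [523.4   2. ] size [83.6 48.7] long axis deg 6.5 z [22.8 33.  59.7] 194
scene lamp in tub c [ 527.8 -314. ] size [ 41. 126.] long axis deg 169.8 z [11.4 26.6 37.8] 351
scene plates (z>50) c [526.5   3. ] size [85.6 28. ] long axis deg 8.0 z [50.9 54.  57.8] 51
scene cradle all c [526.4   2.8] size [85.7 47.4] long axis deg 8.0 z [22.3 34.  56.2] 289
```

View pics/cr.png

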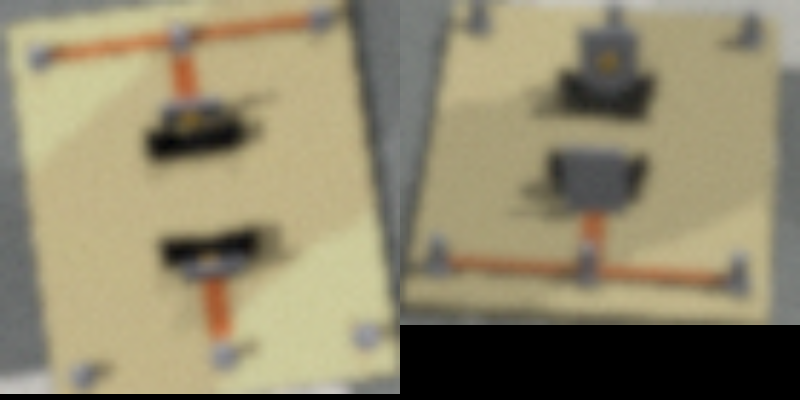

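The cradle is empty with both saddles clear, its centre near (525,2) mm and its axis at about 7°. The scene view has the lamp's footprint upright in the tub.

>>> {"fn": "play_rows", "kwargs": {"motion": [{"fingers": 0.75,"dp": [-4.5,-20,0],"rot": [0,0,0]},{"fingers": 0.75,"dp": [-9.5,-43.4,0],"rot": [0,0,0]},{"fingers": 0.75,"dp": [-9.5,-43.4,0],"rot": [0,0,0]},{"fingers": 0.75,"dp": [-9.5,-43.4,0],"rot": [0,0,0]},{"fingers": 0.75,"dp": [-9.5,-43.4,0],"rot": [0,0,0]},{"fingers": 0.75,"dp": [-9.5,-43.4,0],"rot": [0,0,0]},{"fingers": 0.75,"dp": [-9.5,-43.4,0],"rot": [0,0,0]},{"fingers": 0.75,"dp": [-9.5,-43.4,0],"rot": [0,0,0]},{"fingers": 0.75,"dp": [-9.5,-43.4,0],"rot": [0,0,0]},{"fingers": 0.75,"dp": [-9.5,-43.4,0],"rot": [0,0,0]},{"fingers": 0.75,"dp": [-9.5,-43.4,0],"rot": [0,0,0]},{"fingers": 0.75,"dp": [-9.5,-43.4,0],"rot": [0,0,0]}]}}

```text
t: 12.4
eef_pos: [0.5125, 0.1942, 0.1827]
eef_rot: [0.0, 0.996, -0.085, -0.001]
ft_force: [0.0, 0.2, 0.3]
finger_gap: 0.0703
grasp_force: 0.0
```

>>> {"fn": "play_rows", "kwargs": {"motion": [{"fingers": 0.75,"dp": [-5,-23,0],"rot": [0,0,0]},{"fingers": 0.75,"dp": [0,0,0],"rot": [0,0,-0.11]},{"fingers": 0.75,"dp": [0,0,0],"rot": [0,0,-0.11]},{"fingers": 0.75,"dp": [0,0,0],"rot": [0,0,-0.11]},{"fingers": 0.75,"dp": [0,0,0],"rot": [0,0,0]}]}}

```text
t: 13.02
eef_pos: [0.5119, 0.2161, 0.1827]
eef_rot: [0.0, 0.997, 0.079, -0.001]
ft_force: [-1.1, 0.4, 0.9]
finger_gap: 0.0708
grasp_force: 0.0
```

```bash
python3 p.py 517.5 215.5 26 8.6; python3 - <<'E'
from m import *
c=capture("scene");save(c,"scene3.png");W,ra,o=cloud(c)
hsv=cv2.cvtColor(c["color"],cv2.COLOR_RGB2HSV);H,S,V=[hsv[...,i].astype(int) for i in range(3)]
x,y,z=W[...,0],W[...,1],W[...,2]
lam=(H>45)&(H<75)&(S>150)&(x>.42)&(x<.66)&(y<-.2)&(y>-.44)
rect(W,biggest(lam&(abs(z-.028)<.008)),"lamp top in tub")
rect(W,biggest((z>.04)&(z<.056)&(y>.18)&(y<.25)&(x>.45)&(x<.58)),"fresh")
E
```

```text
t 13.025 pos [511.88479187 216.13044923 182.7230651 ] gap 0.0708240643734156 ft [-1.10152187  0.36919206  0.85703826] gf 0.0
dp total [  5.7   1.5 156.7] rot [0.    0.002 0.009]
lamp top in tub c [ 537.  -316.1] size [ 39.5 107.5] long axis deg 169.5 z [20.8 27.2 30.9] 271
fresh c [518.8 216.5] size [65.7 30. ] long axis deg 7.5 z [40.6 47.4 51.2] 185
```

View pics/scene3.png

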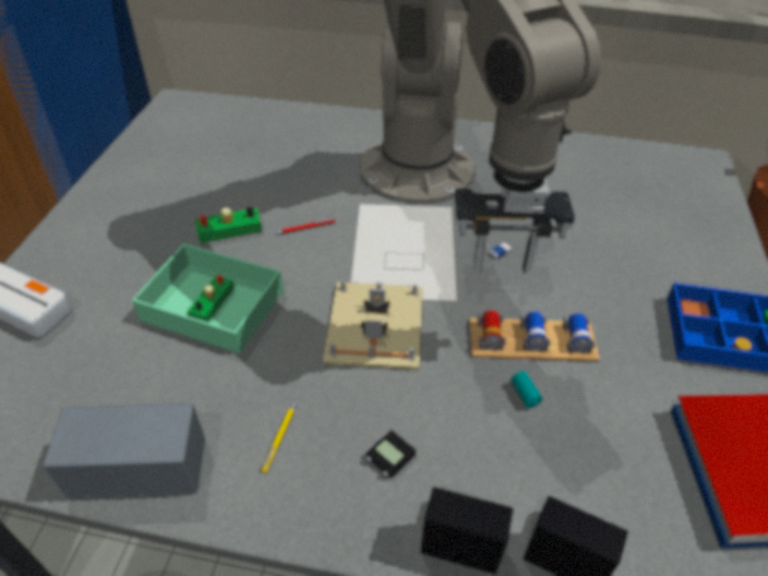

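The lamp stands in the tub at (210,297), with its top at 28 mm as it should be. The red cell is at (491,330), below the gripper, so I'll descend and grip it.

>>> {"fn": "play_rows", "kwargs": {"motion": [{"fingers": 0.75,"dp": [5.7,1.3,0],"rot": [0,0,0.009]},{"fingers": 0.75,"dp": [0,0,30],"rot": [0,0,0]},{"fingers": 0.75,"dp": [0,0,35],"rot": [0,0,0]},{"fingers": 0.75,"dp": [0,0,35],"rot": [0,0,0]},{"fingers": 0.75,"dp": [0,0,25],"rot": [0,0,0]},{"fingers": 0.75,"dp": [0,0,16],"rot": [0,0,0]},{"fingers": 0.75,"dp": [0,0,10],"rot": [0,0,0]},{"fingers": 0.75,"dp": [0,0,5],"rot": [0,0,0]},{"fingers": 0.75,"dp": [0,0,0],"rot": [0,0,0]}]}}

```text
t: 14.2
eef_pos: [0.5192, 0.2154, 0.0278]
eef_rot: [-0.0, 0.997, 0.075, 0.0]
ft_force: [-0.2, -0.2, -0.2]
finger_gap: 0.0704
grasp_force: 0.0
```

>>> {"fn": "play_rows", "kwargs": {"motion": [{"fingers": 0.2,"dp": [0,0,0],"rot": [0,0,0]},{"fingers": 0.2,"dp": [0,0,0],"rot": [0,0,0]},{"fingers": 0.2,"dp": [0,0,0],"rot": [0,0,0]},{"fingers": 0.2,"dp": [0,0,0],"rot": [0,0,0]},{"fingers": 0.2,"dp": [0,0,0],"rot": [0,0,0]},{"fingers": 0.2,"dp": [0,0,0],"rot": [0,0,0]},{"fingers": 0.2,"dp": [0,0,0],"rot": [0,0,0]}], "newtons": 25}}

```text
t: 15.08
eef_pos: [0.519, 0.2169, 0.0279]
eef_rot: [-0.001, 0.997, 0.075, 0.0]
ft_force: [-1.4, 5.7, 2.0]
finger_gap: 0.0322
grasp_force: 25.0
```

>>> {"fn": "play_rows", "kwargs": {"motion": [{"fingers": 0.2,"dp": [0,0,-6],"rot": [0,0,0]},{"fingers": 0.2,"dp": [0,0,-12],"rot": [0,0,0]},{"fingers": 0.2,"dp": [0,0,-18],"rot": [0,0,0]},{"fingers": 0.2,"dp": [0,0,-20],"rot": [0,0,0]},{"fingers": 0.2,"dp": [0,0,-20],"rot": [0,0,0]},{"fingers": 0.2,"dp": [0,0,-14],"rot": [0,0,0]},{"fingers": 0.2,"dp": [0,0,0],"rot": [0,0,0]}]}}

```text
t: 15.95
eef_pos: [0.5195, 0.2155, 0.1187]
eef_rot: [-0.0, 0.997, 0.075, 0.001]
ft_force: [0.3, 0.2, -1.3]
finger_gap: 0.0322
grasp_force: 25.0
```

```bash
python3 p.py 525 2 118 7; python3 - <<'E'
from m import *
c=capture("scene");W,ra,o=cloud(c)
x,y,z=W[...,0],W[...,1],W[...,2]
hsv=cv2.cvtColor(c["color"],cv2.COLOR_RGB2HSV);H,S,V=[hsv[...,i].astype(int) for i in range(3)]
redm=((H<30)|(H>172))&(S>110)&(x>.45)&(x<.6)&(y>.15)&(y<.27)&(z>.08); rect(W,redm,"cell")
v,u=np.argwhere(redm).mean(0).astype(int)
cv2.imwrite("pics/cell.png",cv2.resize(c["color"][v-50:v+50,u-60:u+60,::-1],None,fx=5,fy=5))
E
```

```text
t 15.95 pos [519.54910023 215.47365277 118.74571379] gap 0.03215778841977203 ft [ 0.27276062  0.17422907 -1.31697511] gf 24.997621178627014
dp total [-26.4 211.9   0.6] rot [-0.    -0.002  0.027]
cell c [525.9 201.4] size [65.8 65.1] long axis deg 32.8 z [129.8 139.  237.6] 204
```

View pics/cell.png

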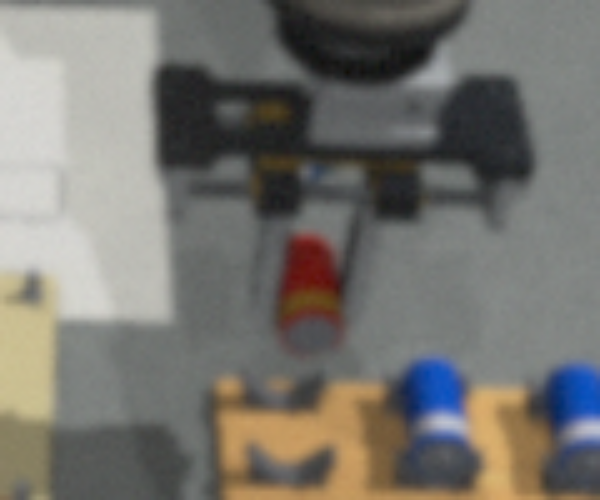

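The cell is firmly held and level at (310,295) in the crop, and the used cells are undisturbed. Next I'll move it over the cradle.

>>> {"fn": "play_rows", "kwargs": {"motion": [{"fingers": 0.2,"dp": [-1.4,11,0],"rot": [0,0,0]},{"fingers": 0.2,"dp": [-3.1,25,0],"rot": [0,0,0]},{"fingers": 0.2,"dp": [-3.1,25,0],"rot": [0,0,0]},{"fingers": 0.2,"dp": [-3.1,25,0],"rot": [0,0,0]},{"fingers": 0.2,"dp": [-3.1,25,0],"rot": [0,0,0]},{"fingers": 0.2,"dp": [-3.1,25,0],"rot": [0,0,0]},{"fingers": 0.2,"dp": [-3.1,25,0],"rot": [0,0,0]},{"fingers": 0.2,"dp": [-3.1,25,0],"rot": [0,0,0]},{"fingers": 0.2,"dp": [-3.1,25,0],"rot": [0,0,0.027]},{"fingers": 0.2,"dp": [0,0,0],"rot": [0,0,0]},{"fingers": 0.2,"dp": [0,0,0],"rot": [0,0,0]}]}}

```text
t: 17.38
eef_pos: [0.5244, 0.0029, 0.1173]
eef_rot: [-0.0, 0.998, 0.061, -0.0]
ft_force: [-1.0, -0.5, -1.2]
finger_gap: 0.0326
grasp_force: 25.0
```

```bash
python3 p.py 525 2 28 7; python3 - <<'E'
from m import *
t=None
for n in("scene","top"):
    c=capture(n);W,ra,o=cloud(c)
    x,y,z=W[...,0],W[...,1],W[...,2]
    hsv=cv2.cvtColor(c["color"],cv2.COLOR_RGB2HSV);H,S,V=[hsv[...,i].astype(int) for i in range(3)]
    q=(abs(x-.525)<.06)&(abs(y)<.025)&(z>.09)&(z<.15)
    redm=q&((H<28)|(H>172))&(S>120)
    if redm.sum()>10: rect(W,redm,n+" red+brass")
    if n=="scene":
        q2=biggest(q&(z>.1)&(x>.5)); rect(W,q2,"all cell incl. end"); P=W[q2]; print("xmax pct",np.percentile(P[:,0],[90,95,98,100]))
        q=(np.hypot(x-.525,y-.002)<.065)&(z>.048)&(z<.062); 
        for s in(1,-1):
            e=q&(s*(x-.525)>0)
            if e.sum()>3: print("plate",s,np.nanmean(W[e],0).round(4),e.sum())
        v,u=np.argwhere(redm).mean(0).astype(int)
        cv2.imwrite("pics/over.png",cv2.resize(c["color"][v-50:v+60,u-60:u+60,::-1],None,fx=5,fy=5))
E
```

```text
t 17.375 pos [524.41550089   2.88403109 117.33582029] gap 0.03257126055944114 ft [-0.97270891 -0.51728249 -1.16505925] gf 24.997751712799072
dp total [ 0.5  1.  89.3] rot [-0.  0.  0.]
scene red+brass c [525.7   1.3] size [55.7 28.9] long axis deg 11.1 z [129.6 137.5 141.4] 155
all cell incl. end c [528.8   0.8] size [48.1 58.3] long axis deg 169.6 z [110.1 134.3 146.7] 335
xmax pct [0.55402945 0.55495516 0.5564678  0.55838467]
plate 1 [0.5658 0.0081 0.0529] 33
plate -1 [0.4859 0.011  0.0514] 5
```

View pics/over.png

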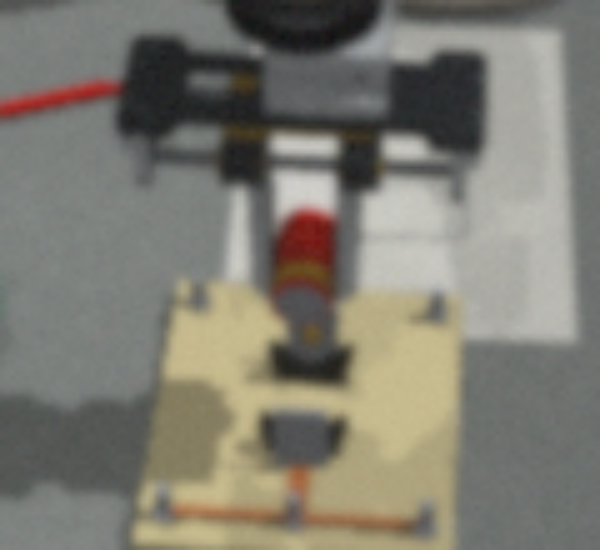

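The cell hangs in line with the saddles: its +x end is about 10 mm inside the near plate's outer face, and the saddles are at (305,360) and (305,435) in the crop. Descend.

>>> {"fn": "play_rows", "kwargs": {"motion": [{"fingers": 0.2,"dp": [0,0.4,10],"rot": [0,0,0]},{"fingers": 0.2,"dp": [0,0,16],"rot": [0,0,0]},{"fingers": 0.2,"dp": [0,0,16],"rot": [0,0,0]},{"fingers": 0.2,"dp": [0,0,12],"rot": [0,0,0]},{"fingers": 0.2,"dp": [0,0,10],"rot": [0,0,0]},{"fingers": 0.2,"dp": [0,0,8],"rot": [0,0,0]},{"fingers": 0.2,"dp": [0,0,6],"rot": [0,0,0]},{"fingers": 0.2,"dp": [0,0,4],"rot": [0,0,0]},{"fingers": 0.2,"dp": [0,0,2],"rot": [0,0,0]},{"fingers": 0.2,"dp": [0,0,0],"rot": [0,0,0]}]}}

```text
t: 18.73
eef_pos: [0.5246, 0.0024, 0.0336]
eef_rot: [-0.0, 0.998, 0.061, 0.0]
ft_force: [0.5, 0.7, -1.3]
finger_gap: 0.0326
grasp_force: 25.0
```

>>> {"fn": "play_rows", "kwargs": {"motion": [{"fingers": 0.2,"dp": [0,0,1],"rot": [0,0,0]},{"fingers": 0.2,"dp": [0,0,1],"rot": [0,0,0]},{"fingers": 0.2,"dp": [0,0,0],"rot": [0,0,0]}]}}

```text
t: 19.1
eef_pos: [0.5245, 0.0023, 0.0315]
eef_rot: [-0.0, 0.998, 0.061, -0.0]
ft_force: [0.6, 0.5, -1.6]
finger_gap: 0.0325
grasp_force: 25.0
```

>>> {"fn": "play_rows", "kwargs": {"motion": [{"fingers": 0.2,"dp": [0,0,1],"rot": [0,0,0]},{"fingers": 0.2,"dp": [0,0,0.5],"rot": [0,0,0]},{"fingers": 0.2,"dp": [0,0,0],"rot": [0,0,0]}]}}

```text
t: 19.48
eef_pos: [0.5248, 0.0028, 0.0303]
eef_rot: [-0.0, 0.998, 0.061, 0.0]
ft_force: [-1.8, 2.4, 5.8]
finger_gap: 0.0324
grasp_force: 25.0
```

>>> {"fn": "play_rows", "kwargs": {"motion": [{"fingers": 0.45,"dp": [0,0,0],"rot": [0,0,0]},{"fingers": 0.65,"dp": [0,0,0],"rot": [0,0,0]},{"fingers": 0.65,"dp": [0,0,0],"rot": [0,0,0]},{"fingers": 0.65,"dp": [0,0,0],"rot": [0,0,0]},{"fingers": 0.65,"dp": [0,0,-10],"rot": [0,0,0]},{"fingers": 0.65,"dp": [0,0,-30],"rot": [0,0,0]},{"fingers": 0.65,"dp": [0,0,-40],"rot": [0,0,0]},{"fingers": 0.65,"dp": [0,0,-50],"rot": [0,0,0]},{"fingers": 0.65,"dp": [0,0,-50],"rot": [0,0,0]},{"fingers": 0.65,"dp": [0,0,0],"rot": [0,0,0]},{"fingers": 0.65,"dp": [0,0,0],"rot": [0,0,0]}]}}

```text
t: 20.85
eef_pos: [0.5243, 0.0022, 0.21]
eef_rot: [0.0, 0.998, 0.061, 0.0]
ft_force: [-0.4, 0.1, -0.3]
finger_gap: 0.0614
grasp_force: 0.0
```

```bash
python3 - <<'E'
from m import *
c=capture("scene");save(c,"scene4.png");W,ra,o=cloud(c)
x,y,z=W[...,0],W[...,1],W[...,2]
hsv=cv2.cvtColor(c["color"],cv2.COLOR_RGB2HSV);H,S,V=[hsv[...,i].astype(int) for i in range(3)]
rect(W,(abs(x-.525)<.034)&(abs(y-.002)<.03)&((H<8)|(H>172))&(S>120)&(z<.07)&(z>.02),"cell red, top should be z 52")
E
```

```text
cell red, top should be z 52 c [522.6   4.8] size [63.5 33.8] long axis deg 11.8 z [31.9 49.4 54.4] 120
```

View pics/scene4.png

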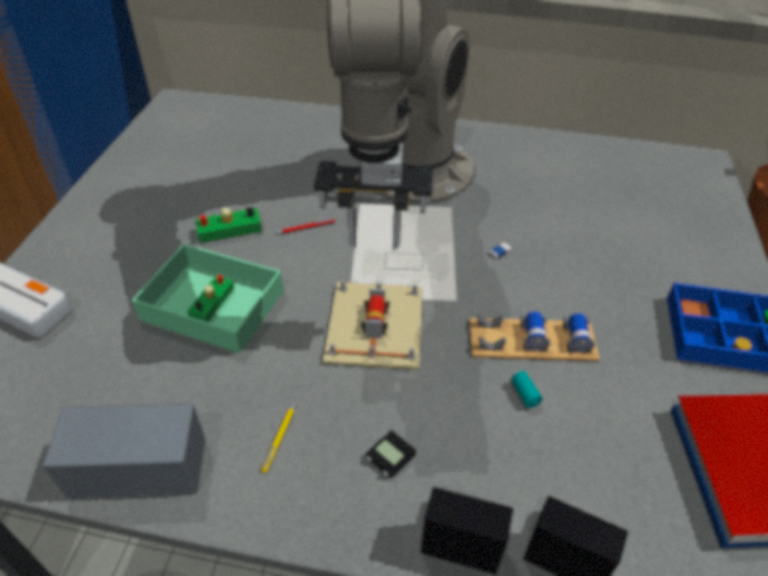

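The cell lies seated in the cradle at (376,310), its top at about 50 mm. The lamp stands in the tub, the used cells have not moved, and the gripper is clear.

```bash
python3 -c "
from station import sign_off
print(sign_off())"
```

```text
the job is handed in; nothing more can be done
None
```

I handed the job in: in the last camera image the lamp unit stands on its base in the mint-green tub, the fresh red cell is seated in the cradle, and the used cells look unmoved; `sign_off` returned no verdict.

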